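# Put the tea caddy away in the push-to-open drawer

### The job

Press the shut front of the upper tier's drawer inward so that its touch latch lets go and the drawer pops out, stand the copper tea caddy upright in the tray, then push the drawer in again until it latches and stays shut. Never push on the tiers or the drawer with more than 25 N, and leave the pepper grinder, jar opener and bin where they are.

Things in the scene. Friction and masses are not known exactly. Their poses are not given: they have to be found in the camera images.
- tier: Two stacked grey plastic tiers, fixed to the shelf: below an open-fronted bin, above the housing of the drawer. 230 mm deep, 210 mm wide, top 174 mm above the shelf. Origin: centre of the underside; x points away from the robot into the depth, y left, z up. Nothing may push on it with over 25 N.
- drawer_front (a point): Centre of the outer face of the upper tier's drawer front, a plain upright grey panel without handle facing the robot: 208 mm wide, 80 high, 6 thick; its top edge is 40 mm above this point, level with the tier's top. x points horizontally inward (the way to push), y left along the panel, z up. It moves with the drawer. Shut, it stands 22 mm proud of the tier, with room to go in.
- drawer (a joint): How far the drawer is out, m: 0 shut and latched, negative when pressed past shut, 0.110 popped out. Push-push latch: press 4 to 14 mm past shut and let go: a spring (4 N shut, 2.5 N open) slides it out, if given room. Push it again as far past shut and let go: it stays shut. A shorter push changes nothing: what was shut stays shut, what was open springs out again.
- roof_edge (a point): Middle of the front edge of the tier's top. The touch latch is hidden in the tier's back; how far past shut it trips differs each time (4 to 14 mm) and can only be felt: first just the 4 N spring, then a springy bumper of 8 N/mm, and the latch trips at a push of 11 to 18 N. 25 N comes only 1 to 2 mm later and is too much. Press slowly until about 20 N is felt, then let go.
- tray_floor (a point): Point on the top face of the drawer tray's floor, on its centre line, 73 mm behind the front panel's inner face; axes as drawer_front; moves with the drawer. Tray inside 156 mm long, 182 wide, walls 41 high. Popped out it is open above from 73 mm before to 53 mm behind this point; the rest is under the tier's roof (underside 72 mm, top 76 mm above the floor).
- caddy_mid (a point): Centre (half-way up) of the copper-toned steel tea caddy, an upright cylinder 56 mm in diameter and 62 mm high, about 0.16 kg, standing on the shelf on the left or the right of the tiers; z is its axis.
- grinder: Glass pepper grinder with a steel head, 52 mm across, 122 mm high, upright; origin at the centre of its foot. Leave alone.
- jar_opener: Dark silicone cone-shaped jar opener, 84 mm across, 44 mm high; origin at the centre of its underside. Leave alone.
- bin: Black plastic flip-top bin, 136 by 146 mm, 190 mm high; origin at the centre of its underside. Leave alone.
Things that resemble listed ones, but are neither listed nor needed, are in the scene too. Of the things that look like the part that bears caddy_mid, the middle-sized one is meant.

How it is judged:
On the way, in this order (a step that is already met when the one before it is completed fails the run):
1. the drawer has popped out (more than 90 mm) (value of joint drawer above 0.09 m), for 0.2 s.
2. the caddy stands upright in the tray, let go (x of caddy_mid in the frame of tray_floor between -0.075 and 0.075 m and y of caddy_mid in the frame of tray_floor between -0.092 and 0.092 m and z of caddy_mid in the frame of tray_floor between 0.026 and 0.036 m and angle between caddy_mid's own z axis and vertical below 0.15 rad and contact force between the fingers and caddy below 0.05 N), for 0.3 s.
At the end, for the whole second after the job is handed in: The drawer is latched shut and stays so by itself (within 3 mm of shut, at rest), with the caddy standing upright (within 0.15 rad) on the floor of its tray (value of joint drawer between -0.002 and 0.003 m and velocity of joint drawer below 0.005 m/s and x of caddy_mid in the frame of tray_floor between -0.075 and 0.075 m and y of caddy_mid in the frame of tray_floor between -0.092 and 0.092 m and z of caddy_mid in the frame of tray_floor between 0.026 and 0.036 m and angle between caddy_mid's own z axis and vertical below 0.15 rad); the robot touches nothing.
It fails at once if the robot pushes on the tiers or the drawer with more than 25 N (contact force between any of the arm, the fingers and tier above 25 N).
It fails at once if the grinder, jar opener or bin is moved more than 25 mm or tipped (distance of any of grinder, jar_opener, bin from where it was at the start of the episode above 0.025 m or angle between grinder's own z axis and vertical above 0.5 rad).
It also fails if it takes over 70 s, if anything falls off the work surface, if the arm or the gripper's body presses on something with over 40 N, if the wrist force passes 120 N, or if a joint passes its speed limit or range.

### The arm

A 6-joint arm with a two-finger parallel gripper is mounted at the origin on the work surface. World frame = base frame: x ahead of the robot, y to its left, z up, the work surface at z = 0. Lengths are in m, angles in rad, forces in N, time in s.
With the tool pointing down it reaches from about 0.3 to 1 m from the base axis. Payload 5.1 kg.
Tool frame: the origin (TCP) lies at the centre of the arm's flange, where the gripper is bolted on; the fingertips stand 190 mm ahead of it and the grasp point (between the pads) lies 171 mm ahead of it; z points along the fingers, y is the direction in which the jaws open and shut (so a half turn about z gives the same grasp; the last joint's range is limited). The gripper opens to 95 mm and grips with 3 to 60 N. Pads are 20 mm wide; open, the fingers measure 119 mm over their backs; the gripper's body (75 mm by 180 mm) begins 59 mm behind the grasp point.
Start: joints at [-1.399, 0.124, 1.65, -0, 1.367, -0.083], TCP at [0.164, -0.629, 0.405] pointing down, gripper open.
Joint ranges: [-2.61, 2.61], [-1.02, 2.33], [0.03, 2.71], [-1.35, 4.49], [0.32, 2.68], [-2.91, 2.91]. Speed limits (rad/s): [2.57, 2.57, 3.14, 3.14, 3.14, 3.14].

### API

Orientations are given as a unit quaternion [w, x, y, z].
In Python, from bench import sense, snapshot, camera_params, sign_off gives the robot as it stands. The module is installed in compiled form; this text tells all that it offers.
- The arm moves only by the shell command python3 -m handwheel 'ROWS' [OPENING]. ROWS is a JSON object of lists of equal length, an entry for each row: "offset": the shift along the tool's x, y, z in cm, a list of three; "yaw": the turn about the tool's z in rad. A call has 1 to 10 rows; each row is the pose to reach, as a shift and turn from the pose commanded when the call began, along the tool's axes at that moment; what a row does not reach only later rows make up. A row lasts 1/10 s, in which the tool goes at most 50 mm and 8.59 degrees, less where a joint would pass 70% of its speed; a pose out of reach is approached as far as the arm can. A call with a gripper value outside its range is refused whole. OPENING is the finger opening in cm, from 0 to 9.51, set as the call begins (- or left out, the last holds). The fingers move at their own pace and stop on an object; the grip force is fixed at half the most. Time passes only in rows, so rows that repeat a pose let the fingers close. It gives the time, the measured TCP pose, the force and the opening at its end, in the units of the state.
- sense(): the state, without advancing time (a new reading comes with each control period).
- snapshot(name): name is "scene" or "top" or "wrist"; returns the picture (400x640x3 uint8, red, green, blue); there is no depth.
- camera_params(name): a dict with "intrinsics" (3x3 intrinsics, pixels), "k1" (the pictures are not rectified: a ray, as slopes to the right and down, at radius r is drawn at 1 + k1 r^2 times it, then the intrinsics apply), "rvec" (rotation vector, rad) and "tvec" (3), from world to camera coordinates, as OpenCV has them. Camera axes: x right, y down, z forward; pixel columns grow to the right and rows downward; lengths in m; the calibration is good to about 2 mm. A picture is of the moment at which its call begins: read the wrist's pose just before it. camera_params takes no time and is no camera call; for the wrist camera it gives the pose at the moment of the call.
- sign_off(): hands the job in, once; it reports no verdict.
The state is a dict: "time_s": time; "joints": joint angles; "qd": joint speeds; "tau": joint torques, N m; "position": TCP position; "tcp_rot": TCP orientation; "contact_force": force on the tool from outside, world axes, zero at the start; "ft_torque": the same for the moment, N m; "width": opening from 0.0 (shut) to 1.0 (fully open).
Only numpy, scipy, OpenCV 4.12 (cv2) and the standard library are available. Lean on these libraries where they do the work, as an engineer would, in place of code of your own. Each camera call takes 0.05 s, during which the arm holds its last target. There are 200 camera calls.

## Working session

There is one attempt and no reset: what is moved stays moved. The work goes in short steps, Python scripts to look and compute and a shell command to move; the robot and the scene stay as the last step left them, time stands still between calls to the robot, and variables do not carry over. Pictures are saved under pics/ and viewed, about 8 in all and at most 12, crops included, and the job is handed in when it is done.

```bash
mkdir -p pics
cat > h.py <<'E'
import numpy as np, cv2, json
from scipy.spatial.transform import Rotation as R
from bench import sense, snapshot, camera_params
def cam(n):
    p=camera_params(n); Rm=cv2.Rodrigues(np.array(p["rvec"],float))[0]; t=np.array(p["tvec"],float).ravel()
    return np.array(p["intrinsics"],float),p["k1"],Rm,t
def ray(c,uv):
    K,k1,Rm,t=c
    d=cv2.undistortPoints(np.array([[uv]],float),K,np.array([k1,0,0,0.]))[0,0]
    return -Rm.T@t, Rm.T@np.array([d[0],d[1],1])
def onz(c,uv,z):
    o,d=ray(c,uv); return o+d*(z-o[2])/d[2]
def onx(c,uv,x):
    o,d=ray(c,uv); return o+d*(x-o[0])/d[0]
def two(c1,uv1,c2,uv2):
    o,d=ray(c1,uv1);p,e=ray(c2,uv2); s=np.linalg.lstsq(np.c_[d,-e],p-o,rcond=None)[0]
    a,b=o+d*s[0],p+e*s[1]; return (a+b)/2,np.linalg.norm(a-b)
def proj(c,P):
    K,k1,Rm,t=c
    return cv2.projectPoints(np.array([P],float),cv2.Rodrigues(Rm)[0],t,K,np.array([k1,0,0,0.]))[0][0,0]
def save(n,f):
    im=snapshot(n); cv2.imwrite(f,im[...,::-1]); return im
E
python3 - <<'E'
from h import *
a=save("scene","pics/scene.png");b=save("top","pics/top.png")
for n in("scene","top"):
    c=cam(n);o,_=ray(c,(320,200));print(n,o,c[0][0,0],c[1])
s=sense();print(s)
E
```

```text
scene [ 1.08636532 -0.60524158  0.82007144] 369.8632190599379 0.015900242440209877
top [ 0.34656599 -0.01665551  1.33923857] 412.242954559797 -0.04266030890250151
{'time_s': 0.1, 'joints': array([-1.39858258e+00,  1.24449388e-01,  1.65153881e+00,  6.72939853e-06,
        1.36751328e+00, -8.25784788e-02]), 'qd': array([-0.0011044 , -0.00087888, -0.00441883, -0.00051073, -0.00131122,
       -0.00062025]), 'tau': array([ 3.22075175e-04, -4.18883264e+01, -3.61095214e+01,  7.77669135e-02,
        4.61325143e-02, -5.88126318e-05]), 'position': array([ 0.16377612, -0.62879595,  0.40360267]), 'tcp_rot': array([-9.53601354e-04,  9.91895720e-01,  1.27051054e-01, -3.94687134e-05]), 'contact_force': array([-0.2518314 ,  0.20406763,  0.0373215 ]), 'ft_torque': array([-0.00157375, -0.02675176, -0.02287548]), 'width': 1.002970366894723}
```

View pics/scene.png

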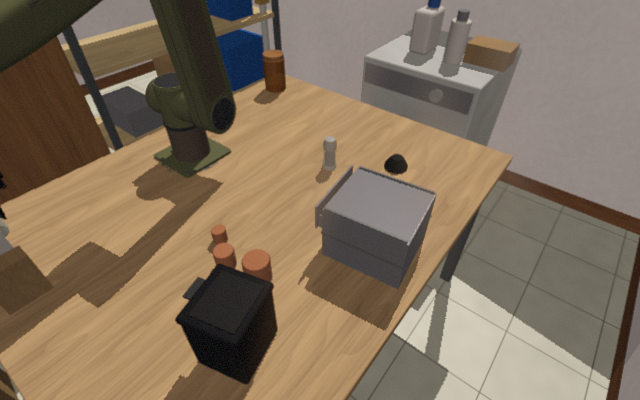

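View pics/top.png

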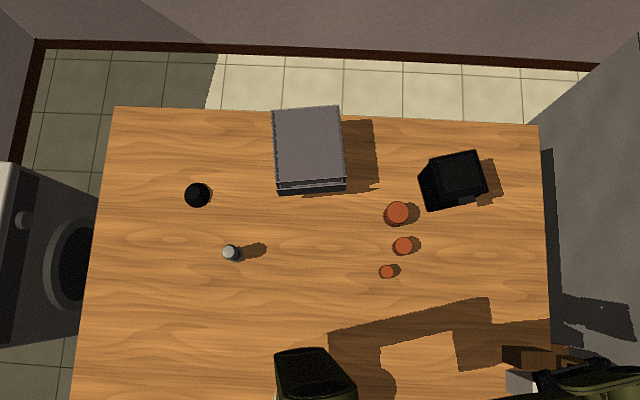

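The copper caddies in the top view are at (397,213), (403,246) and (387,271), and the middle-sized one is at (403,246), or (225,256) in the scene view. The tier front is at about row 190, and the grinder is at (232,253). Next I measure.

Run:
```python
from h import *
T=cam("top");S=cam("scene")
a=cv2.imread("pics/scene.png");b=cv2.imread("pics/top.png")
for n,im in(("scene",a),("top",b)):
    h=cv2.cvtColor(im,cv2.COLOR_BGR2HSV)
    m=cv2.inRange(h,(2,120,90),(11,255,255))
    k,l,st,ce=cv2.connectedComponentsWithStats(m)
    for i in range(1,k):
        if st[i,4]>60: print(n,st[i],ce[i].round(1), [onz(cam(n),ce[i],z).round(3) for z in(.031,.062)])
for p in [(272,110),(339,105),(346,179),(277,183),(278,194),(347,190)]:
    print(p,onz(T,p,.174).round(4))
big=np.vstack([cv2.resize(b[95:205,255:365],None,fx=5,fy=5,interpolation=cv2.INTER_CUBIC)])
big2=cv2.resize(a[160:290,310:440],(550,550),interpolation=cv2.INTER_CUBIC)
cv2.imwrite("pics/crop.png",cv2.resize(np.hstack([big,big2]),(800,400)))
for n,p in(("grinder",(231,253)),("jar",(197,195))): print(n,onz(T,p,.06).round(3))
```

```text
scene [211 225  24  42 568] [221.3 246.6] [array([ 0.458, -0.248,  0.031]), array([ 0.483, -0.262,  0.062])]
scene [242 249  28  30 573] [256.  262.9] [array([ 0.574, -0.228,  0.031]), array([ 0.594, -0.243,  0.062])]
top [384 201  25  23 419] [396.5 212.1] [array([ 0.603, -0.247,  0.031]), array([ 0.597, -0.242,  0.062])]
top [392 237  21  18 257] [402.9 245.4] [array([ 0.497, -0.269,  0.031]), array([ 0.493, -0.263,  0.062])]
top [379 266  15  13 147] [386.2 271.7] [array([ 0.411, -0.218,  0.031]), array([ 0.41 , -0.213,  0.062])]
(272, 110) [0.8719 0.1598 0.174 ]
(339, 105) [ 0.8982 -0.0429  0.174 ]
(346, 179) [ 0.6662 -0.073   0.174 ]
(277, 183) [0.644  0.1277 0.174 ]
(278, 194) [0.6112 0.1224 0.174 ]
(347, 190) [ 0.6333 -0.0772  0.174 ]
grinder [0.442 0.269 0.06 ]
jar [0.621 0.395 0.06 ]
```

View pics/crop.png

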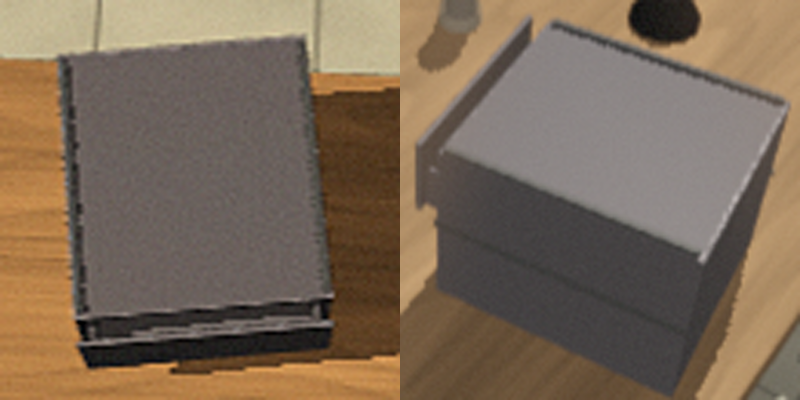

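Panel centre is about (0.637, 0.024) with a yaw of about 0.14, and the caddy is about (0.494, -0.263). I'll move in front of the panel with the fingers closed.

```bash
python3 -m handwheel '{"offset":[[5,-4.8,0],[10,-9.6,0],[15,-14.4,0],[20,-19.2,0],[24,-23,0],[28,-27,0],[32,-31,0],[36,-34.5,0],[40,-38.3,0],[40,-38.3,0]],"yaw":[0.115,0.115,0.115,0.115,0.115,0.115,0.115,0.115,0.115,0.115]}' 0
python3 - <<'E'
from h import *
im=save("wrist","pics/w1.png"); s=sense(); print(s['position'],s['tcp_rot'],s['contact_force'])
c=cam("wrist");print(ray(c,(320,200)),c[0][0,0])
E
```

```text
time_s: 1.1
position: [0.4262, -0.2011, 0.4045]
tcp_rot: [0.0, 0.998, 0.07, 0.0]
contact_force: [1.6, -1.3, 0.3]
width: 0.216
[ 0.42880562 -0.19625185  0.40447106] [-0.00239096  0.99732628  0.07302414  0.00142811] [0.34419088 4.23643217 0.7562414 ]
(array([ 0.49844843, -0.18679893,  0.38447419]), array([-0.25408703, -0.0677934 , -0.9655069 ])) 360.06841201510105
```

View pics/w1.png

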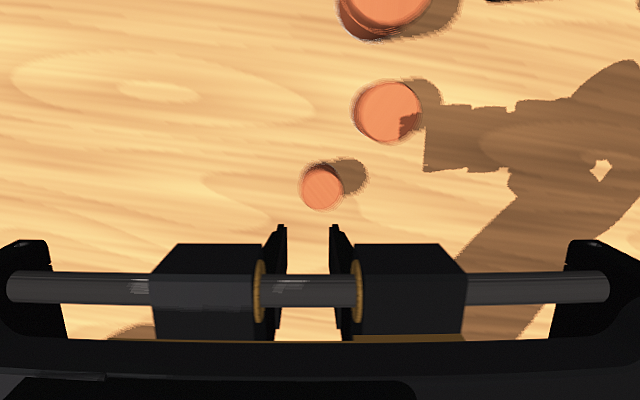

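The wrist view shows the middle caddy's top disc at about (389,112), with the larger and smaller ones at (388,5) and (321,187). I'll go on to the panel.

```bash
python3 -m handwheel '{"offset":[[4,-5,0],[8,-9.6,2],[12,-14.4,4],[15.9,-19,6],[15.9,-19,8],[15.9,-19,8]],"yaw":[0,0,0,0,0,0]}' 0
python3 - <<'E'
from h import *
b=cv2.imread("pics/w1.png")
im=save("wrist","pics/w2.png"); s=sense(); print(s['position'],s['tcp_rot'],s['contact_force'])
E
```

```text
time_s: 1.75
position: [0.5569, 0.0099, 0.3211]
tcp_rot: [-0.001, 0.997, 0.072, -0.003]
contact_force: [-0.6, 0.4, 0.0]
width: 0.005
[0.5568679  0.00974414 0.32055216] [-9.04390771e-04  9.97433898e-01  7.15244390e-02 -3.00916874e-03] [-1.26796684  0.13205517 -1.5821031 ]
```

View pics/w2.png

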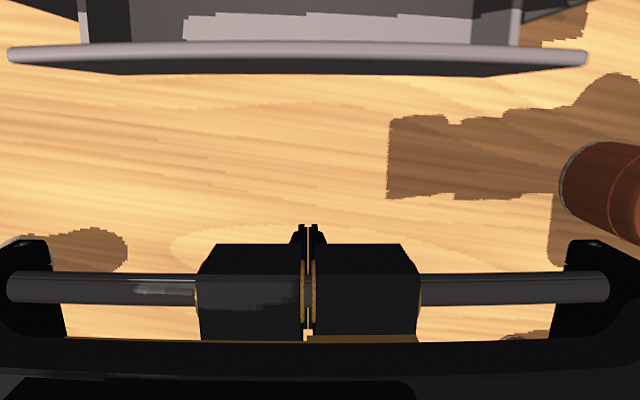

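The panel's top edge runs from (8,60) to (588,66), so it is almost parallel to the jaws, and the fingers are near its centre at column 308.

Run:
```python
from h import *
c=cam("wrist"); s=sense(); Rt=R.from_quat(np.r_[s['tcp_rot'][1:],s['tcp_rot'][0]]).as_matrix()
im=cv2.imread("pics/w2.png",0)
L=[]
for u in (60,150,300,450,540):
    col=im[20:110,u].astype(int); print(u,[int(x) for x in col[20:60:2]])
for p in((8,60),(298,73),(588,66),(118,73),(478,75)):
    P=onz(c,p,.174); print(p,P.round(4),(Rt.T@(P-s['position'])).round(4))
```

```text
60 [208, 212, 159, 121, 152, 164, 170, 180, 168, 138, 97, 49, 42, 39, 120, 204, 200, 205, 213, 198]
150 [78, 101, 142, 158, 161, 169, 175, 158, 130, 88, 48, 46, 48, 45, 45, 46, 43, 102, 206, 200]
300 [137, 129, 153, 159, 160, 167, 165, 141, 118, 66, 41, 46, 44, 45, 47, 44, 37, 146, 204, 205]
450 [168, 151, 126, 149, 157, 160, 160, 162, 145, 128, 86, 45, 46, 45, 47, 45, 45, 43, 94, 217]
540 [122, 111, 111, 102, 125, 149, 158, 158, 158, 154, 141, 119, 69, 44, 44, 71, 208, 213, 208, 211]
(8, 60) [0.6267 0.1251 0.174 ] [ 0.0864 -0.1039  0.1463]
(298, 73) [0.6346 0.0236 0.174 ] [ 0.0797 -0.0023  0.1461]
(588, 66) [ 0.653  -0.0754  0.174 ] [0.0839 0.0983 0.1458]
(118, 73) [0.6266 0.0845 0.174 ] [ 0.0806 -0.0637  0.1462]
(478, 75) [ 0.6432 -0.0368  0.174 ] [0.0797 0.0587 0.146 ]
```

```bash
python3 -m handwheel '{"offset":[[2,-0.3,0],[4,-0.3,0],[5.5,-0.3,0],[6.2,-0.3,0],[6.4,-0.3,0],[6.6,-0.3,0],[6.8,-0.3,0],[6.8,-0.3,0],[6.8,-0.3,0]],"yaw":[0,0,0,0,0,0,0,0,0]}' 0
python3 -m handwheel '{"offset":[[0.1,0,0],[0.2,0,0],[0.3,0,0],[0.4,0,0],[0.5,0,0],[0.5,0,0],[0.5,0,0]],"yaw":[0,0,0,0,0,0,0]}' 0
```

```text
time_s: 2.7
position: [0.6235, 0.0195, 0.3248]
tcp_rot: [0.0, 0.998, 0.07, -0.0]
contact_force: [0.2, 0.3, -0.2]
width: 0.007
time_s: 3.4
position: [0.6287, 0.0203, 0.3247]
tcp_rot: [-0.0, 0.998, 0.07, -0.0]
contact_force: [-1.0, -0.1, 1.5]
width: 0.006
```

```bash
python3 -m handwheel '{"offset":[[0.1,0,0],[0.2,0,0],[0.3,0,0],[0.3,0,0]],"yaw":[0,0,0,0]}' 0
python3 -m handwheel '{"offset":[[0.1,0,0],[0.2,0,0],[0.3,0,0],[0.3,0,0]],"yaw":[0,0,0,0]}' 0
```

```text
time_s: 3.8
position: [0.6316, 0.0207, 0.3247]
tcp_rot: [-0.0, 0.998, 0.07, -0.0]
contact_force: [-4.1, -1.5, 2.2]
width: 0.003
time_s: 4.2
position: [0.6347, 0.0211, 0.3247]
tcp_rot: [-0.0, 0.998, 0.07, 0.0]
contact_force: [-3.6, -0.1, 2.0]
width: 0.004
```

```bash
python3 -m handwheel '{"offset":[[0.05,0,0],[0.1,0,0],[0.15,0,0],[0.15,0,0]],"yaw":[0,0,0,0]}' 0
```

```text
time_s: 4.6
position: [0.6362, 0.0213, 0.3247]
tcp_rot: [-0.0, 0.998, 0.07, 0.0]
contact_force: [-3.6, -0.3, 2.3]
width: 0.005
```

```bash
python3 -m handwheel '{"offset":[[0.03,0,0],[0.06,0,0],[0.1,0,0],[0.1,0,0]],"yaw":[0,0,0,0]}' 0
```

```text
time_s: 5.0
position: [0.6371, 0.0214, 0.3247]
tcp_rot: [-0.0, 0.998, 0.07, -0.0]
contact_force: [-4.9, -0.8, 0.9]
width: 0.002
```

```bash
python3 -m handwheel '{"offset":[[0.03,0,0],[0.06,0,0],[0.1,0,0],[0.1,0,0]],"yaw":[0,0,0,0]}' 0
```

```text
time_s: 5.4
position: [0.6381, 0.0216, 0.3247]
tcp_rot: [-0.0, 0.998, 0.07, 0.0]
contact_force: [-4.0, -1.1, 1.7]
width: 0.005
```

```bash
python3 -m handwheel '{"offset":[[0.02,0,0],[0.05,0,0],[0.05,0,0],[0.05,0,0]],"yaw":[0,0,0,0]}' 0
```

```text
time_s: 5.8
position: [0.6386, 0.0216, 0.3247]
tcp_rot: [0.0, 0.998, 0.07, 0.0]
contact_force: [-4.5, -0.3, 1.8]
width: 0.005
```

```bash
python3 -m handwheel '{"offset":[[0.05,0,0],[0.1,0,0],[0.1,0,0]],"yaw":[0,0,0]}' 0
```

```text
time_s: 6.1
position: [0.6396, 0.0218, 0.3247]
tcp_rot: [-0.0, 0.998, 0.07, 0.0]
contact_force: [-4.4, 0.3, 0.7]
width: 0.006
```

```bash
python3 -m handwheel '{"offset":[[0.05,0,0],[0.05,0,0],[0.05,0,0]],"yaw":[0,0,0]}' 0
```

```text
time_s: 6.4
position: [0.6401, 0.0219, 0.3247]
tcp_rot: [0.0, 0.998, 0.07, 0.0]
contact_force: [-4.4, -2.0, 1.5]
width: 0.003
```

```bash
python3 -m handwheel '{"offset":[[0.05,0,0],[0.05,0,0],[0.05,0,0]],"yaw":[0,0,0]}' 0
```

```text
time_s: 6.7
position: [0.6406, 0.0219, 0.3247]
tcp_rot: [-0.0, 0.998, 0.07, -0.0]
contact_force: [-4.2, -1.1, 2.1]
width: 0.005
```

```bash
python3 -m handwheel '{"offset":[[0.05,0,0],[0.1,0,0],[0.1,0,0]],"yaw":[0,0,0]}' 0
```

```text
time_s: 7.0
position: [0.6415, 0.022, 0.3247]
tcp_rot: [0.0, 0.998, 0.07, -0.0]
contact_force: [-5.9, -1.1, 2.3]
width: 0.006
```

```bash
python3 -m handwheel '{"offset":[[0.05,0,0],[0.05,0,0],[0.05,0,0]],"yaw":[0,0,0]}' 0
```

```text
time_s: 7.3
position: [0.6418, 0.0221, 0.3247]
tcp_rot: [0.0, 0.998, 0.07, -0.001]
contact_force: [-6.6, -1.0, 3.2]
width: 0.004
```

```bash
python3 -m handwheel '{"offset":[[0.05,0,0],[0.05,0,0],[0.05,0,0]],"yaw":[0,0,0]}' 0
```

```text
time_s: 7.6
position: [0.6421, 0.0221, 0.3248]
tcp_rot: [0.0, 0.998, 0.07, -0.001]
contact_force: [-8.7, -1.7, 4.0]
width: 0.004
```

```bash
python3 -m handwheel '{"offset":[[0.05,0,0],[0.05,0,0],[0.05,0,0]],"yaw":[0,0,0]}' 0
```

```text
time_s: 7.9
position: [0.6424, 0.0221, 0.3247]
tcp_rot: [0.0, 0.998, 0.07, -0.002]
contact_force: [-9.6, -1.5, 4.4]
width: 0.009
```

```bash
python3 -m handwheel '{"offset":[[0.05,0,0],[0.05,0,0],[0.05,0,0]],"yaw":[0,0,0]}' 0
```

```text
time_s: 8.2
position: [0.6427, 0.0222, 0.3248]
tcp_rot: [0.0, 0.998, 0.07, -0.002]
contact_force: [-10.7, -1.7, 4.2]
width: 0.002
```

```bash
python3 -m handwheel '{"offset":[[0.05,0,0],[0.05,0,0],[0.05,0,0]],"yaw":[0,0,0]}' 0
```

```text
time_s: 8.5
position: [0.6431, 0.0222, 0.3248]
tcp_rot: [0.0, 0.998, 0.07, -0.003]
contact_force: [-12.3, -1.5, 6.6]
width: 0.006
```

```bash
python3 -m handwheel '{"offset":[[0.05,0,0],[0.1,0,0],[0.1,0,0],[0.1,0,0]],"yaw":[0,0,0,0]}' 0
```

```text
time_s: 8.9
position: [0.6437, 0.0223, 0.3247]
tcp_rot: [0.0, 0.998, 0.07, -0.004]
contact_force: [-14.5, -2.1, 7.7]
width: 0.006
```

```bash
python3 -m handwheel '{"offset":[[0.05,0,0],[0.05,0,0],[0.05,0,0]],"yaw":[0,0,0]}' 0
```

```text
time_s: 9.2
position: [0.6441, 0.0224, 0.3248]
tcp_rot: [0.0, 0.998, 0.07, -0.004]
contact_force: [-15.2, -2.9, 8.0]
width: 0.006
```

```bash
python3 -m handwheel '{"offset":[[0.05,0,0],[0.05,0,0],[0.05,0,0]],"yaw":[0,0,0]}' 0
```

```text
time_s: 9.5
position: [0.6444, 0.0224, 0.3247]
tcp_rot: [0.0, 0.998, 0.07, -0.004]
contact_force: [-17.6, -2.9, 8.8]
width: 0.006
```

```bash
python3 -m handwheel '{"offset":[[0.05,0,0],[0.05,0,0],[0.05,0,0]],"yaw":[0,0,0]}' 0
```

```text
time_s: 9.8
position: [0.6447, 0.0225, 0.3248]
tcp_rot: [0.0, 0.998, 0.07, -0.005]
contact_force: [-18.4, -2.7, 9.7]
width: 0.006
```

```bash
python3 -m handwheel '{"offset":[[-1,0,0],[-3,0,0],[-6,0,0],[-10,0,0],[-14,0,0],[-14.5,0,0],[-14.5,0,0],[-14.5,0,0]],"yaw":[0,0,0,0,0,0,0,0]}' 0
python3 - <<'E'
from h import *
im=save("wrist","pics/w3.png"); s=sense(); print(s['position'],s['contact_force'])
T=save("top","pics/top3.png")
cv2.imwrite("pics/v3.png",np.hstack([cv2.resize(im,(400,250)),cv2.resize(T[70:270,240:440],(400,250))])[...,::-1])
E
```

```text
time_s: 10.6
position: [0.5041, 0.0026, 0.3258]
tcp_rot: [0.0, 0.998, 0.07, 0.002]
contact_force: [0.5, -0.7, 0.2]
width: 0.004
[0.5043108  0.00257261 0.32566471] [ 0.2929785  -0.30746699 -0.11848964]
```

View pics/v3.png

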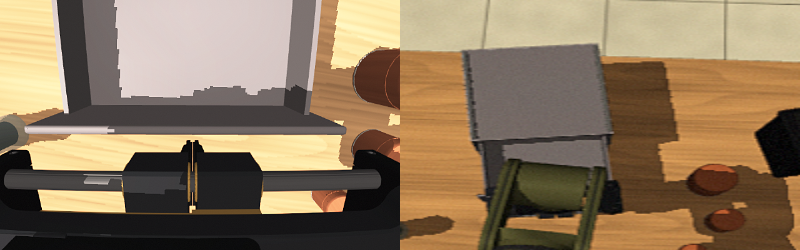

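The drawer has popped out; its front's top edge is near wrist row 211 in full size. Next I go over the caddy and look.

```bash
python3 -m handwheel '{"offset":[[-3,0,-3],[-5,4,-5],[-6,8.5,-7.4],[-7,13,-7.4],[-8,17.5,-7.4],[-8,22,-7.4],[-8,25.4,-7.4],[-8,25.4,-7.4],[-8,25.4,-7.4],[-8,25.4,-7.4]],"yaw":[0,0,0,0,0,0,0,0,0,0]}' 9.5
cat > look.py <<'E'
from h import *
import sys
s=sense();c=cam("wrist");im=save("wrist",sys.argv[1]); 
Rt=R.from_quat(np.r_[s['tcp_rot'][1:],s['tcp_rot'][0]]).as_matrix();print(s['position'],s['tcp_rot'].round(4))
h=cv2.cvtColor(im,cv2.COLOR_RGB2HSV); m=cv2.inRange(h,(2,100,60),(13,255,255))
m[330:]=0
for q in cv2.findContours(m,cv2.RETR_EXTERNAL,cv2.CHAIN_APPROX_NONE)[0]:
    if cv2.contourArea(q)>800:
        e=cv2.fitEllipse(q); P=onz(c,e[0],.062); print(cv2.boundingRect(q),np.round(e[0],1),np.round(e[1],1),P.round(4),(Rt.T@(P-s['position'])).round(4))
E
python3 look.py pics/w4.png
```

```text
time_s: 11.7
position: [0.4596, -0.2595, 0.3986]
tcp_rot: [-0.0, 0.998, 0.07, -0.0]
contact_force: [0.4, -0.0, 0.3]
width: 0.787
[ 0.45955669 -0.25952018  0.3985607 ] [-3.000e-04  9.975e-01  7.030e-02 -1.000e-04]
(239, 186, 48, 52) [262.2 212.1] [41.9 54.3] [ 0.426  -0.2228  0.062 ] [-0.028  -0.0409  0.3366]
(291, 110, 62, 65) [321.4 141.9] [61.3 63.8] [ 0.4972 -0.2671  0.062 ] [0.0363 0.013  0.3365]
(267, 0, 108, 69) [314.4  29.2] [ 69.9 101.7] [ 0.5881 -0.2477  0.062 ] [0.1289 0.0066 0.3365]
```

View pics/w4.png

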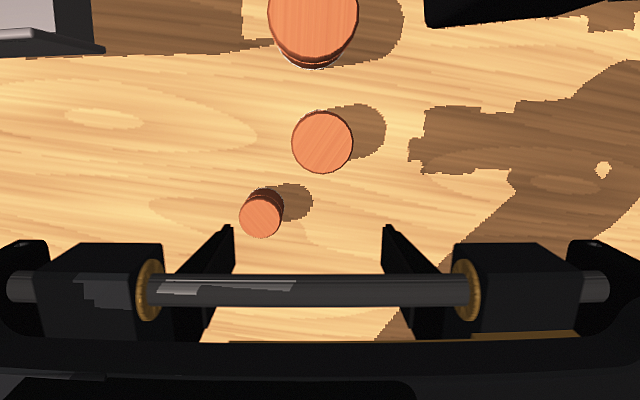

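The middle caddy's top is at (321,142), and its size matches 56 mm at a height of 62 mm. Going by tool offsets: x +3.6, y +1.3, z +18.5 cm.

```bash
python3 - <<'E'
from h import *
print("two-view top centre",two(cam("wrist"),(321.4,141.9),cam("top"),(403.2,244.8)))
E
python3 -m handwheel '{"offset":[[3.6,1.3,0],[3.6,1.3,4],[3.6,1.3,8],[3.6,1.3,12],[3.6,1.3,15],[3.6,1.3,17],[3.6,1.3,18.5],[3.6,1.3,18.5],[3.6,1.3,18.5]],"yaw":[0,0,0,0,0,0,0,0,0]}' 9.5
python3 -m handwheel '{"offset":[[0,0,0],[0,0,0],[0,0,0],[0,0,0],[0,0,0],[0,0,0],[0,0,0]],"yaw":[0,0,0,0,0,0,0]}' 4.5
```

```text
two-view top centre (array([ 0.49611644, -0.26706653,  0.04860879]), np.float64(0.0011484764751190848))
time_s: 12.65
position: [0.4971, -0.2677, 0.2146]
tcp_rot: [0.0, 0.998, 0.07, 0.0]
contact_force: [-0.7, -0.3, 0.7]
width: 1.001
time_s: 13.35
position: [0.4966, -0.268, 0.2139]
tcp_rot: [-0.0, 0.998, 0.07, -0.0]
contact_force: [-1.4, -0.6, 0.8]
width: 0.587
```

The caddy is gripped (width 0.587, about 56 mm). I'll lift it and carry it over the tray.

```bash
python3 -m handwheel '{"offset":[[0,0,-2],[0,0,-6],[0,0,-10],[0,0,-14],[0,0,-18],[0,0,-21],[0,0,-22],[2,-3.8,-22],[4,-7.6,-22],[6,-11.4,-22]],"yaw":[0,0,0,0,0,0,0,0,0,0]}'
python3 -m handwheel '{"offset":[[2,-3.8,0],[4,-7.6,0],[6,-11.4,0],[7.5,-14,0],[8.2,-15.5,0],[8.2,-15.5,0],[8.2,-15.5,0]],"yaw":[0,0,0,0,0,0,0]}'
python3 look.py pics/w5.png
```

```text
time_s: 14.35
position: [0.54, -0.1456, 0.4316]
tcp_rot: [-0.001, 0.998, 0.069, -0.001]
contact_force: [0.5, 0.2, -1.7]
width: 0.586
time_s: 15.05
position: [0.5995, 0.0177, 0.4326]
tcp_rot: [0.0, 0.998, 0.07, -0.001]
contact_force: [-0.0, -0.7, -1.6]
width: 0.586
[0.59949804 0.01773375 0.43255436] [ 3.000e-04  9.976e-01  6.980e-02 -1.100e-03]
(251, 307, 116, 23) [308.2 317.2] [ 23.9 135.4] [ 0.4394 -0.0063  0.062 ] [-0.1611  0.0014  0.3709]
(241, 185, 134, 90) [307.4 236.8] [ 95.6 134.7] [0.5341 0.0078 0.062 ] [-0.0654  0.0006  0.3707]
(495, 168, 104, 89) [545.9 207.9] [ 75.2 102.7] [ 0.5993 -0.2356  0.062 ] [-0.0347  0.2507  0.3707]
```

View pics/w5.png

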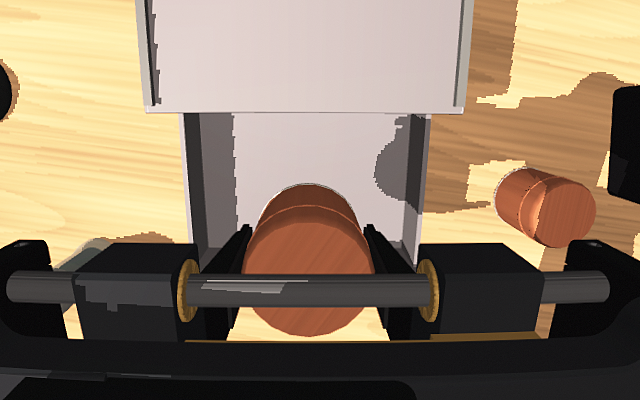

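The wrist view shows the roof edge at row 112 (columns 148 to 465), tray wall tops at columns about 183 and 428, and the caddy upright over the tray's front half. I compute the fit.

Run:
```python
from h import *
c=cam("wrist");s=sense();Rt=R.from_quat(np.r_[s['tcp_rot'][1:],s['tcp_rot'][0]]).as_matrix()
for n,p,z in(("roofL",(148,112),.174),("roofR",(465,112),.174),("wallL",(181,115),.139),("wallR",(431,115),.139),("wallLf",(189,240),.139),("wallRf",(418,235),.139),("frontR",(412,265),.174)):
    P=onz(c,p,z);print(n,P.round(4),(Rt.T@(P-s['position'])).round(4))
```

```text
roofL [0.6488 0.129  0.174 ] [ 0.0648 -0.1039  0.2588]
roofR [ 0.6775 -0.0772  0.174 ] [0.0646 0.1042 0.2589]
wallL [0.6468 0.1188 0.139 ] [ 0.0614 -0.0941  0.2938]
wallR [ 0.6726 -0.067   0.139 ] [0.0613 0.0935 0.2939]
wallLf [0.5474 0.1071 0.139 ] [-0.0387 -0.0963  0.2939]
wallRf [ 0.5774 -0.0776  0.139 ] [-0.0345  0.0908  0.294 ]
frontR [ 0.5658 -0.0651  0.174 ] [-0.0443  0.0768  0.259 ]
```

```bash
python3 -m handwheel '{"offset":[[0,0,3],[0,0,6],[0,0,8.5],[0,0,10],[0,0,11],[0,0,11.5],[0,0,11.7],[0,0,11.7],[0,0,11.7]],"yaw":[0,0,0,0,0,0,0,0,0]}'
python3 -m handwheel '{"offset":[[0,0,0.1],[0,0,0.2],[0,0,0.2],[0,0,0.2]],"yaw":[0,0,0,0]}'
```

```text
time_s: 16.0
position: [0.6001, 0.0182, 0.318]
tcp_rot: [0.0, 0.998, 0.07, 0.001]
contact_force: [1.2, 0.8, -1.1]
width: 0.587
time_s: 16.4
position: [0.5997, 0.0183, 0.3148]
tcp_rot: [0.0, 0.998, 0.07, 0.0]
contact_force: [0.6, -0.3, -1.5]
width: 0.586
```

```bash
python3 -m handwheel '{"offset":[[0,0,0.1],[0,0,0.15],[0,0,0.2],[0,0,0.2]],"yaw":[0,0,0,0]}'
python3 -m handwheel '{"offset":[[0,0,0.05],[0,0,0.1],[0,0,0.1],[0,0,0.1]],"yaw":[0,0,0,0]}'
```

```text
time_s: 16.8
position: [0.5996, 0.0182, 0.3126]
tcp_rot: [-0.0, 0.998, 0.07, -0.0]
contact_force: [-1.3, -0.6, -1.4]
width: 0.583
time_s: 17.2
position: [0.5997, 0.0182, 0.3119]
tcp_rot: [0.0, 0.998, 0.07, 0.0]
contact_force: [0.4, -0.1, 0.1]
width: 0.584
```

The weight has come off the wrist, so the caddy is touching the floor. I open and rise.

```bash
python3 -m handwheel '{"offset":[[0,0,0],[0,0,0],[0,0,0],[0,0,0],[0,0,-1],[0,0,-3],[0,0,-6],[0,0,-9],[0,0,-12],[0,0,-12]],"yaw":[0,0,0,0,0,0,0,0,0,0]}' 8.5
python3 -m handwheel '{"offset":[[-4,0,0],[-8,0,0],[-12,0,0],[-15,0,0],[-15,0,0],[-15,0,0]],"yaw":[0,0,0,0,0,0]}' 0
python3 look.py pics/w6.png
```

```text
time_s: 18.2
position: [0.6005, 0.0182, 0.4388]
tcp_rot: [0.001, 0.998, 0.07, 0.005]
contact_force: [0.6, 0.4, 0.1]
width: 0.89
time_s: 18.8
position: [0.4509, -0.0027, 0.4319]
tcp_rot: [0.0, 0.998, 0.07, 0.001]
contact_force: [0.5, 0.2, 0.3]
width: 0.447
[ 0.45091851 -0.00274794  0.43189639] [1.000e-04 9.976e-01 6.960e-02 7.000e-04]
(463, 203, 56, 47) [489.5 226.2] [40.4 54.1] [ 0.4242 -0.1995  0.062 ] [-0.0543  0.191   0.3699]
(511, 21, 113, 83) [568.8  63.3] [ 78.7 116.7] [ 0.5953 -0.2366  0.062 ] [0.11   0.2516 0.3701]
(269, 0, 78, 38) [306.9  15. ] [38.4 77.4] [0.5973 0.0174 0.062 ] [1.473e-01 3.000e-04 3.701e-01]
```

View pics/w6.png

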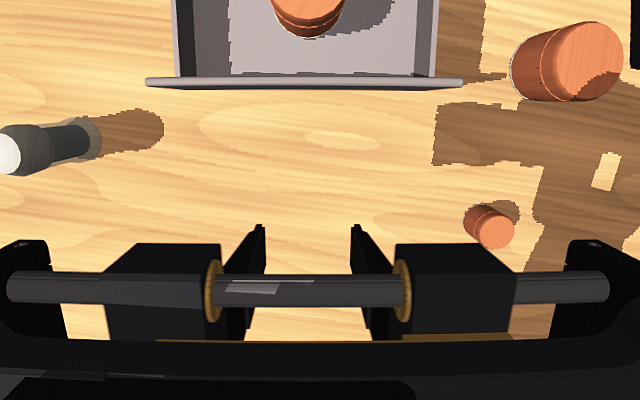

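The caddy stands in the tray, with its base at (308,38), and the panel edge is at row 84. I go down in front of the panel and push it in gently.

```bash
python3 -m handwheel '{"offset":[[0,0,4],[0,0,8],[0,0,10.7],[2,0,10.7],[4,0,10.7],[5,0,10.7],[5.5,0,10.7],[5.5,0,10.7]],"yaw":[0,0,0,0,0,0,0,0]}' 0
python3 -m handwheel '{"offset":[[0.2,0,0],[0.4,0,0],[0.6,0,0],[0.8,0,0],[1.0,0,0],[1.2,0,0],[1.4,0,0],[1.6,0,0],[1.8,0,0],[2.0,0,0]],"yaw":[0,0,0,0,0,0,0,0,0,0]}' 0
```

```text
time_s: 19.65
position: [0.5063, 0.0051, 0.3247]
tcp_rot: [-0.0, 0.998, 0.07, -0.0]
contact_force: [0.0, 0.1, -0.7]
width: 0.004
time_s: 20.65
position: [0.5254, 0.0077, 0.3247]
tcp_rot: [0.0, 0.998, 0.07, -0.0]
contact_force: [-3.1, -0.9, 1.7]
width: 0.004
```

Contact at 3 N. I keep pushing at about 4 cm/s.

```bash
python3 -m handwheel '{"offset":[[0.3,0,0],[0.7,0,0],[1.1,0,0],[1.5,0,0],[1.9,0,0],[2.3,0,0],[2.7,0,0],[3.1,0,0],[3.5,0,0],[3.9,0,0]],"yaw":[0,0,0,0,0,0,0,0,0,0]}' 0
python3 -m handwheel '{"offset":[[0.4,0,0],[0.8,0,0],[1.2,0,0],[1.6,0,0],[2.0,0,0],[2.4,0,0],[2.8,0,0],[3.2,0,0],[3.6,0,0],[4.0,0,0]],"yaw":[0,0,0,0,0,0,0,0,0,0]}' 0
python3 -m handwheel '{"offset":[[0.4,0,0],[0.8,0,0],[1.2,0,0],[1.5,0,0],[1.8,0,0],[2.0,0,0],[2.2,0,0],[2.4,0,0],[2.4,0,0],[2.4,0,0]],"yaw":[0,0,0,0,0,0,0,0,0,0]}' 0
```

```text
time_s: 21.65
position: [0.5644, 0.0131, 0.3247]
tcp_rot: [0.0, 0.998, 0.07, -0.0]
contact_force: [-3.4, -1.8, 2.0]
width: 0.005
time_s: 22.65
position: [0.6039, 0.0187, 0.3247]
tcp_rot: [0.0, 0.998, 0.07, -0.0]
contact_force: [-3.0, -3.3, 1.6]
width: 0.004
time_s: 23.65
position: [0.6275, 0.0221, 0.3246]
tcp_rot: [-0.0, 0.998, 0.07, -0.0]
contact_force: [-3.7, -2.7, 1.4]
width: 0.004
```

```bash
python3 -m handwheel '{"offset":[[0.2,0,0],[0.4,0,0],[0.6,0,0],[0.8,0,0],[1.0,0,0],[1.1,0,0],[1.1,0,0],[1.1,0,0]],"yaw":[0,0,0,0,0,0,0,0]}' 0
python3 -m handwheel '{"offset":[[0.05,0,0],[0.1,0,0],[0.15,0,0],[0.15,0,0],[0.15,0,0]],"yaw":[0,0,0,0,0]}' 0
```

```text
time_s: 24.45
position: [0.6382, 0.0236, 0.3246]
tcp_rot: [-0.0, 0.998, 0.07, -0.0]
contact_force: [-3.0, -2.7, 0.8]
width: 0.004
time_s: 24.95
position: [0.6397, 0.0238, 0.3246]
tcp_rot: [0.0, 0.998, 0.07, -0.0]
contact_force: [-3.6, -3.9, 0.6]
width: 0.008
```

```bash
python3 -m handwheel '{"offset":[[0.05,0,0],[0.1,0,0],[0.15,0,0],[0.15,0,0]],"yaw":[0,0,0,0]}' 0
```

```text
time_s: 25.35
position: [0.6411, 0.024, 0.3246]
tcp_rot: [0.0, 0.998, 0.07, -0.0]
contact_force: [-5.4, -2.9, 2.1]
width: 0.002
```

```bash
python3 -m handwheel '{"offset":[[0.05,0,0],[0.1,0,0],[0.1,0,0],[0.1,0,0]],"yaw":[0,0,0,0]}' 0
```

```text
time_s: 25.75
position: [0.6417, 0.0241, 0.3246]
tcp_rot: [0.0, 0.998, 0.07, -0.001]
contact_force: [-6.6, -3.6, 2.9]
width: 0.005
```

```bash
python3 -m handwheel '{"offset":[[0.05,0,0],[0.1,0,0],[0.1,0,0],[0.1,0,0]],"yaw":[0,0,0,0]}' 0
```

```text
time_s: 26.15
position: [0.6424, 0.0242, 0.3246]
tcp_rot: [0.0, 0.998, 0.07, -0.002]
contact_force: [-9.3, -4.5, 4.5]
width: 0.005
```

```bash
python3 -m handwheel '{"offset":[[0.05,0,0],[0.1,0,0],[0.1,0,0],[0.1,0,0]],"yaw":[0,0,0,0]}' 0
```

```text
time_s: 26.55
position: [0.643, 0.0243, 0.3246]
tcp_rot: [0.0, 0.998, 0.07, -0.003]
contact_force: [-13.2, -3.7, 5.0]
width: 0.004
```

```bash
python3 -m handwheel '{"offset":[[0.05,0,0],[0.1,0,0],[0.1,0,0],[0.1,0,0]],"yaw":[0,0,0,0]}' 0
```

```text
time_s: 26.95
position: [0.6437, 0.0243, 0.3246]
tcp_rot: [0.0, 0.998, 0.07, -0.004]
contact_force: [-14.5, -4.7, 6.9]
width: 0.001
```

```bash
python3 -m handwheel '{"offset":[[0.05,0,0],[0.1,0,0],[0.1,0,0],[0.1,0,0]],"yaw":[0,0,0,0]}' 0
```

```text
time_s: 27.35
position: [0.6444, 0.0244, 0.3246]
tcp_rot: [0.0, 0.998, 0.07, -0.005]
contact_force: [-17.3, -5.2, 8.8]
width: 0.004
```

```bash
python3 -m handwheel '{"offset":[[0.04,0,0],[0.04,0,0],[0.04,0,0]],"yaw":[0,0,0]}' 0
```

```text
time_s: 27.65
position: [0.6446, 0.0245, 0.3246]
tcp_rot: [0.0, 0.998, 0.07, -0.005]
contact_force: [-18.1, -6.0, 9.5]
width: 0.004
```

The push reads about 18.8 N (norm 21 N), the same as the one that tripped the latch before. I let go slowly.

```bash
python3 -m handwheel '{"offset":[[-0.2,0,0],[-0.5,0,0],[-0.8,0,0],[-1.1,0,0],[-1.4,0,0],[-1.7,0,0],[-2.0,0,0],[-2.3,0,0],[-2.6,0,0],[-2.8,0,0]],"yaw":[0,0,0,0,0,0,0,0,0,0]}' 0
python3 -m handwheel '{"offset":[[-1,0,0],[-3,0,0],[-6,0,0],[-9,0,-1],[-12,0,-4],[-15,0,-8],[-15,0,-10],[-15,0,-10]],"yaw":[0,0,0,0,0,0,0,0]}' 0
python3 - <<'E'
from h import *
im=save("wrist","pics/w7.png"); T=save("top","pics/top7.png");S=save("scene","pics/s7.png")
cv2.imwrite("pics/v7.png",np.vstack([np.hstack([cv2.resize(im,(400,250)),cv2.resize(T[70:270,180:500],(400,250))]),np.hstack([cv2.resize(S[130:330,180:500],(400,250)),cv2.resize(cv2.imread("pics/top.png")[70:270,180:500,::-1],(400,250))])])[...,::-1])
E
```

```text
time_s: 28.65
position: [0.6189, 0.0211, 0.3251]
tcp_rot: [-0.0, 0.998, 0.07, 0.001]
contact_force: [-0.1, -0.3, -0.2]
width: 0.009
time_s: 29.45
position: [0.4699, -0.0001, 0.4292]
tcp_rot: [0.001, 0.998, 0.07, 0.004]
contact_force: [0.0, -0.4, 0.1]
width: 0.004
```

View pics/v7.png

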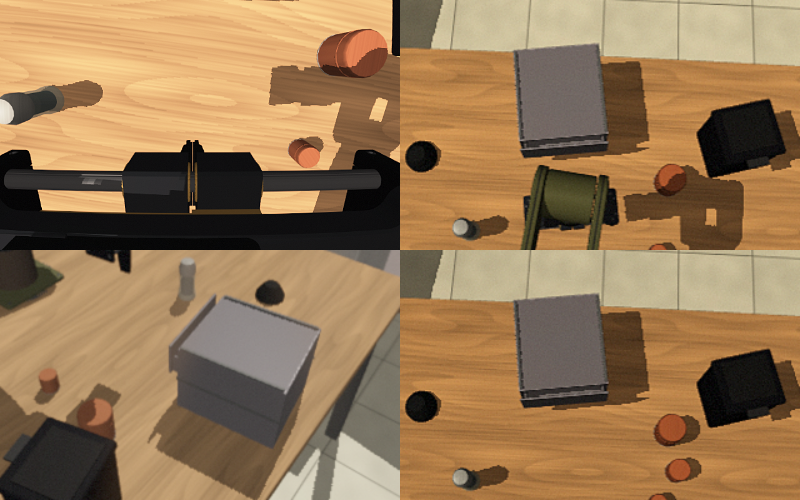

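The drawer front sits where it did at the start, and nothing else has moved. The robot is clear, so I hand in.

```bash
python3 -c "
from h import *
a,b=cv2.imread('pics/top.png')[165:200,265:355].astype(int),cv2.imread('pics/top7.png')[165:200,265:355].astype(int)
print('mean diff at drawer front',abs(a-b).mean()); s=sense(); print(s['time_s'],s['contact_force'])
from bench import sign_off; print(sign_off())"
```

```text
mean diff at drawer front 7.006772486772487
29.6 [ 0.04517488  0.93205184 -0.1271527 ]
the job is handed in; nothing more can be done
None
```

The drawer was popped open, the middle-sized copper caddy was stood in the tray, and the drawer was pushed shut again. I handed the job in at 29.6 s of the 70 s allowed.

- **Pressing:** The first press reached about 18.6 N inward (norm about 21 N at the wrist) and popped the drawer out. The closing press reached about 18.8 N (norm about 21 N). The readings never passed 25 N.
- **Shut at the end:** The final top and scene views show the front where it was at the start, and the drawer did not spring out over about 1.8 s after I let go. I judged this by eye. The pixel comparison against the first picture gave a mean difference of 7 grey levels, which I did not resolve into millimetres.
- **Other things:** The grinder, jar opener and bin look unmoved in the last pictures. The gripper was clear and the wrist force was about 1 N, which is noise.

**Unconfirmed or disagreeing checks:**
- **Caddy after closing:** I last saw it standing upright before closing. It is hidden now, so I rely on the slow push for it still standing.
- **Caddy height:** The two-view measurement put the caddy's top at 49 mm, against 62 mm in the text. I put this down to the side wall showing in the top view's colour blob. The disc's apparent size fitted 62 mm, and the wrist force showed the caddy touching the tray floor at the expected height.

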